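# Make up two sets of biscuit ware for the glaze room

## Robot

A 6-joint arm with a two-finger parallel gripper is mounted at the origin on the work surface. World frame = base frame: x ahead of the robot, y to its left, z up, the work surface at z = 0. Lengths are in mm, angles in rad, forces in N, time in s.
With the tool pointing down it reaches from about 350 to 975 mm from the base axis. Payload 7.1 kg.
Tool frame: the origin (TCP) lies at the very end of the fingers, on their centre line; the grasp point (between the pads) lies 19 mm behind it (ctrl.grip_point_offset is the distance from the TCP to the grasp point, in mm); x points along the fingers, y is the direction in which the jaws open and shut, and the axes are right-handed (so a half turn about x gives the same grasp; the last joint's range is limited). The gripper opens to 88 mm and grips with 3 to 60 N. Pads are 20 mm wide; open, the fingers measure 115 mm over their backs; the gripper's body (75 mm by 178 mm) begins 61 mm behind the grasp point.
Start: joints at [1.237, 0.423, 1.63, -0, 1.089, -0.019], TCP at [193.484, 594.28, 222.675] pointing down, gripper open.
Joint ranges: [-3, 3], [-0.9, 2.11], [0.09, 2.58], [-1.31, 4.45], [0.11, 2.69], [-2.54, 2.54]. Speed limits (rad/s): [2.39, 2.39, 3.01, 3.14, 3.14, 3.14].

## Interface

Orientations are given as a rotation vector (axis times angle).
In Python, from workcell import ctrl, vision, workorder gives the robot as it stands.
- The arm moves only by the shell command python3 -m crank 'ROWS'. ROWS is JSON, a list of rows, each a list of 3 entries, a list of its own where there are three numbers: the shift along the tool's x, y, z in m, then the turn, a rotation vector about the tool's x, y, z in rad, then the finger opening in m, from 0 to 0.0878. In form: [[[dx, dy, dz], [wx, wy, wz], jaw], ...]. A call has exactly 8 rows; each row shifts and turns the commanded pose from where the row before left it, along the tool's axes as they then stand; what a row does not reach is not made up. A row lasts 1/12 s, in which the tool goes at most 41.7 mm and 7.16 degrees, less where a joint would pass 70% of its speed; a pose out of reach is approached as far as the arm can. A call with a gripper value outside its range is refused whole. The fingers move at their own pace and stop on an object; the grip force is fixed at half the most. Time passes only in rows, so rows that do not move let the fingers close, or fill a call up. It gives the time, the measured TCP pose, the force and the opening at its end, in the units of the state.
- ctrl.get_obs(): the state, without advancing time (a new reading comes with each control period).
- vision.get_image(name): name is "scene" or "top" or "wrist"; returns a dict with "img" (420x560x3 uint8, blue, green, red), "mtx" (3x3 intrinsics, pixels), "rvec" (rotation vector, rad) and "tvec" (3), from world to camera coordinates, as OpenCV has them; the wrist camera has in their place "hand_eye" (4x4, takes a point from camera to tool coordinates, whose origin is the TCP and whose axes are the tool frame's). Camera axes: x right, y down, z forward; pixel columns grow to the right and rows downward; lengths in mm; the calibration is good to about 2 mm. A picture is of the moment at which its call begins: read the wrist's pose just before it. There is no depth.
- workorder.close_job(): hands the job in, once; it reports no verdict.
The state is a dict: "t": time; "qpos": joint angles; "qvel": joint speeds; "joint_torque": joint torques, N m; "ee_pos": TCP position; "orientation": TCP orientation; "ft_force": force on the tool from outside, world axes, zero at the start; "moment": the same for the moment, N m; "width": finger opening in mm.
Only numpy, scipy, OpenCV 4.12 (cv2) and the standard library are available. Lean on these libraries where they do the work, as an engineer would, in place of code of your own. Each camera call takes 0.05 s, during which the arm holds its last target.

## Task

Make up two sets of fired clay ware: the breakfast set (handled mug, egg cup and low jam dish) on the long wooden ware board, and the kitchen set (narrow-necked oil bottle and lidded salt jar) on the round white bat. Stand every piece upright on its foot, wholly on its own board and touching no other piece, and set it down gently, never dropping it. Leave the tall plain beaker standing where it is.

Things in the scene. Friction and masses are not known exactly. Their poses are not given: they have to be found in the camera images.
- ware_board: Target for the breakfast set: flat rectangular bare-timber ware board, 120 mm (its x) by 320 mm (its y, the long way) by 16 mm thick, lying fixed on the table. No rim. Origin at the centre of its underside, on the table; z up. It lies with its long side roughly across in front of the robot, left or right of the middle, beyond the row of pots.
- round_bat: Target for the kitchen set: flat plaster-white disc, 220 mm in diameter, 16 mm thick, no rim, fixed on the table on the side where the ware board is not. Origin at the centre of its underside; z up. Other fixed things nearby: low items beyond the boards (x above 0.71 m, up to 75 mm high), flat hand tools at x below 0.40 m, taller equipment beyond x = 0.78 m and over 0.45 m to the sides.
- mug_center (a point): Loose, plain terracotta. Small straight-sided open mug, 60 mm in diameter, 72 mm high, wall 4 mm, with one round-bar loop handle that sticks out along its +y to 55 mm from the mug's axis. The point is on the axis half-way up (36 mm over its foot); z up. Can be gripped across the body along its x, clear of the handle.
- egg_cup_center (a point): Loose, plain terracotta. Open egg cup on a waisted foot, 64 mm high: foot 44 mm in diameter, stem 22 mm, round cup 48 mm in diameter with upright sides from 34 mm over the table up to the rim. The point is on the axis half-way up (32 mm over its foot); z up. Can be gripped across the cup, about 47 mm over its foot.
- jam_dish_center (a point): Loose, plain terracotta. Low open round dish, 64 mm in diameter at the rim, 62 mm at the foot, 36 mm high, wall 4 mm, no handle; the lowest piece. The point is on the axis half-way up (18 mm over its foot); z up. Can be gripped across its outside about 24 mm over its foot. Fixed bystanders in the row of pots: a white three-armed stilt, 16 mm high, in mid-row (x 0.44, y 0), and a white prop 40 mm high beyond each end (y 0.41 m either side).
- oil_bottle_center (a point): Loose, plain terracotta. Bottle with a narrow neck, 120 mm high; the tallest piece. Body 58 mm in diameter up to 48 mm, then a shoulder, then a straight neck 22 mm in diameter from 78 mm up to the top. The point is on the axis half-way up (60 mm over its foot); z up. Can be gripped by the neck, about 98 mm over its foot.
- salt_jar_center (a point): Loose, plain terracotta. Closed round jar with its lid fixed on, 60 mm in diameter, straight-sided up to 61 mm, a dark line under the lid, a 20 mm knob on top; 80 mm high in all. The point is on the axis half-way up (40 mm over its foot); z up. Can be gripped across the body about 40 mm over its foot.
- beaker_center (a point): Loose, plain terracotta. Tall plain open beaker, no handle, 58 mm in diameter at the rim, 50 mm at the foot, 96 mm high. Not wanted in either set. The point is on the axis half-way up (48 mm over its foot); z up. The six pots stand upright on the table, in any order, in a row across the front, 105 mm or more apart.

How it is judged (in metres and radians):
At the end, for the whole second after the job is handed in: Mug, egg cup and jam dish on the ware board, oil bottle and salt jar on the round bat: upright within 7 degrees, at rest, outlines inside the board's edge (6 mm over at most), at least 2 mm clear of each other; the beaker upright within 20 mm of where it was (x of mug_center in the frame of ware_board between -0.036 and 0.036 m and y of mug_center in the frame of ware_board between -0.136 and 0.136 m and z of mug_center in the frame of ware_board between 0.047 and 0.057 m and angle between each of mug_center, egg_cup_center, jam_dish_center, oil_bottle_center, salt_jar_center, beaker_center's own z axis and vertical below 0.12 rad and linear speed of each of mug, egg_cup, jam_dish, oil_bottle, salt_jar below 0.02 m/s and angular speed of each of mug, egg_cup, jam_dish, oil_bottle, salt_jar below 0.2 rad/s and x of egg_cup_center in the frame of ware_board between -0.042 and 0.042 m and y of egg_cup_center in the frame of ware_board between -0.142 and 0.142 m and z of egg_cup_center in the frame of ware_board between 0.043 and 0.053 m and x of jam_dish_center in the frame of ware_board between -0.034 and 0.034 m and y of jam_dish_center in the frame of ware_board between -0.134 and 0.134 m and z of jam_dish_center in the frame of ware_board between 0.029 and 0.039 m and horizontal distance between oil_bottle_center and round_bat below 0.087 m and z of oil_bottle_center in the frame of round_bat between 0.071 and 0.081 m and horizontal distance between salt_jar_center and round_bat below 0.086 m and z of salt_jar_center in the frame of round_bat between 0.051 and 0.061 m and horizontal distance between mug_center and egg_cup_center above 0.056 m and contact force between mug and egg_cup below 0.05 N and horizontal distance between mug_center and jam_dish_center above 0.064 m and contact force between each of mug, egg_cup and jam_dish below 0.05 N and horizontal distance between egg_cup_center and jam_dish_center above 0.058 m and horizontal distance between oil_bottle_center and salt_jar_center above 0.061 m and contact force between oil_bottle and salt_jar below 0.05 N and distance of beaker_center from where it was at the start of the episode below 0.02 m); the robot touches nothing.
It fails at once if a piece of ware is dropped (falls freely faster than 0.7 m/s, a fall of about 25 mm) ((contact force between mug and anything else below 0.01 N and linear speed of mug above 0.7 m/s) or (contact force between egg_cup and anything else below 0.01 N and linear speed of egg_cup above 0.7 m/s) or (contact force between jam_dish and anything else below 0.01 N and linear speed of jam_dish above 0.7 m/s) or (contact force between oil_bottle and anything else below 0.01 N and linear speed of oil_bottle above 0.7 m/s) or (contact force between salt_jar and anything else below 0.01 N and linear speed of salt_jar above 0.7 m/s) or (contact force between beaker and anything else below 0.01 N and linear speed of beaker above 0.7 m/s)).
It fails at once if the beaker is moved more than 20 mm (distance of beaker_center from where it was at the start of the episode above 0.02 m).
It also fails if it takes over 144 s, if anything falls off the work surface, if the arm or the gripper's body presses on something with over 40 N, if the wrist force passes 120 N, or if a joint passes its speed limit or range.

## Working session

There is one attempt and no reset: what is moved stays moved. The work goes in short steps, Python scripts to look and compute and a shell command to move; the robot and the scene stay as the last step left them, time stands still between calls to the robot, and variables do not carry over. Pictures are saved under pics/ and viewed, and the job is handed in when it is done.

```bash
ls; mkdir -p pics
python3 - <<'E'
from workcell import ctrl, vision, workorder
import cv2
print(ctrl.get_obs(), ctrl.grip_point_offset)
for n in ["scene","top","wrist"]:
    d=vision.get_image(n); cv2.imwrite(f"pics/{n}0.png",d["img"])
    print(n,{k:v for k,v in d.items() if k!="img"})
E
```

```text
pics
{'t': 0.0, 'qpos': array([ 1.23699439e+00,  4.23865022e-01,  1.63069065e+00, -4.12732649e-06,
        1.08858668e+00, -1.90025938e-02]), 'qvel': array([ 8.69030748e-05,  5.86804152e-04, -6.43489592e-04,  1.99235980e-03,
        1.82809190e-03,  2.04550848e-03]), 'joint_torque': array([-1.72379590e-03, -5.44619608e+01, -2.73668772e+01,  6.41619111e-02,
        2.28783960e-02, -1.34052730e-04]), 'ee_pos': array([193.31133391, 593.76631417, 221.88633984]), 'orientation': array([ 0.24586297,  1.55690876, -0.24826868]), 'ft_force': array([ 0.2001394 ,  0.54660876, -0.19299882]), 'moment': array([-0.0327841 ,  0.01016852,  0.01337028]), 'width': 87.44346201795614} 18.700000000000003
scene {'mtx': array([[453.17327879,   0.        , 278.18659704],
       [  0.        , 453.17327879, 201.22101776],
       [  0.        ,   0.        ,   1.        ]]), 'rvec': array([ 0.92770729,  2.72987112, -0.73581802]), 'tvec': array([ 426.38546906, -273.58706733, 1119.94019387])}
top {'mtx': array([[466.12243423,   0.        , 281.55846636],
       [  0.        , 466.12243423, 204.8771627 ],
       [  0.        ,   0.        ,   1.        ]]), 'rvec': array([ 2.23126527, -1.98303514,  0.19859329]), 'tvec': array([ -52.0459711 ,  528.82737497, 1049.71602568])}
wrist {'mtx': array([[304.18721046,   0.        , 281.94988645],
       [  0.        , 304.18721046, 214.07788558],
       [  0.        ,   0.        ,   1.        ]]), 'hand_eye': array([[ 9.98191060e-05, -2.89185029e-01,  9.57273215e-01,
        -1.61126189e+02],
       [ 9.99999407e-01, -1.00900182e-03, -4.09086205e-04,
         7.61059063e-01],
       [ 1.08419202e-03,  9.57272689e-01,  2.89184757e-01,
        -8.00689806e+01],
       [ 0.00000000e+00,  0.00000000e+00,  0.00000000e+00,
         1.00000000e+00]])}
```

View pics/top0.png

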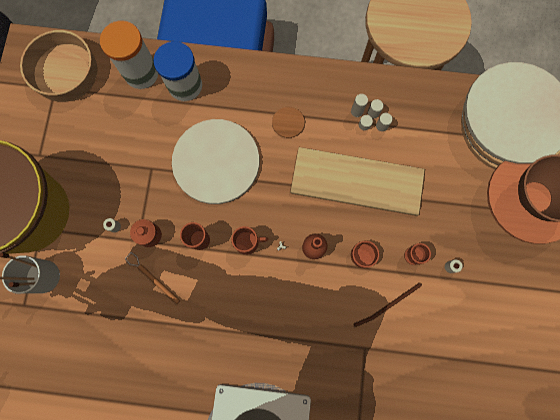

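View pics/scene0.png

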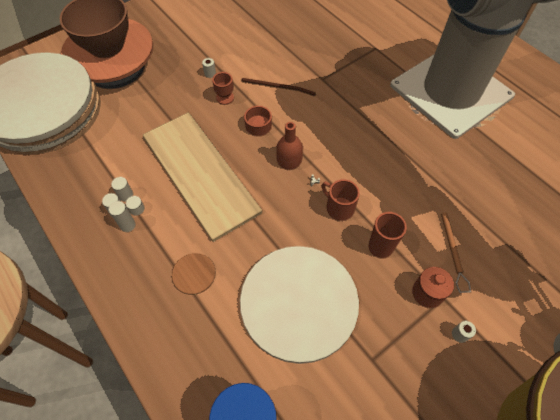

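View pics/wrist0.png

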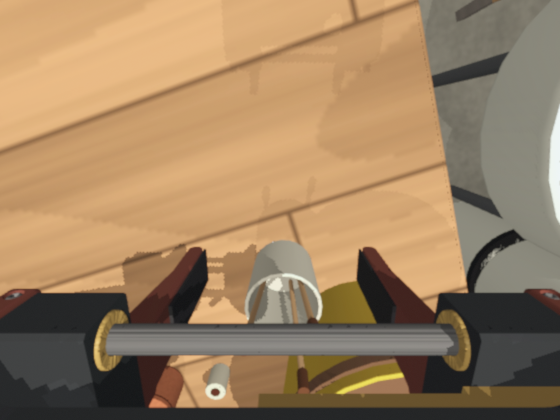

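The top view (the arm is out of frame) shows the row from left (+y) to right:
- salt jar (145,233)
- beaker (194,236)
- mug (244,240), handle to the right
- stilt (281,245)
- bottle (315,246)
- jam dish (365,254)
- egg cup (418,253)

The bat is at (216,161) and the board at (358,180). Next I'll measure the positions.

```bash
cat > h.py <<'E'
import numpy as np, cv2
from workcell import ctrl, vision, workorder
from scipy.spatial.transform import Rotation as Ro
def cam(n):
    o=ctrl.get_obs(); d=vision.get_image(n); K=d["mtx"]
    if n=="wrist":
        T=np.eye(4); T[:3,:3]=Ro.from_rotvec(o["orientation"]).as_matrix(); T[:3,3]=o["ee_pos"]
        W=T@d["hand_eye"]; return d["img"],K,W[:3,:3],W[:3,3]
    R=cv2.Rodrigues(d["rvec"])[0]; return d["img"],K,R.T,-R.T@d["tvec"]
def ray(c,px,z):
    _,K,R,o=c
    v=R@np.linalg.inv(K)@np.array([px[0],px[1],1.]); return (o+v*(z-o[2])/v[2])
def proj(c,P):
    _,K,R,o=c
    p=K@(R.T@(np.array(P,float)-o)); return p[:2]/p[2]
def terr(img):
    h=cv2.cvtColor(img,cv2.COLOR_BGR2HSV); H,S,V=h[...,0],h[...,1],h[...,2]
    return (((H<8)|(H>172))&(S>115)).astype(np.uint8)*255
E
python3 - <<'E'
from h import *
for n in ["top","scene"]:
    c=cam(n); img=c[0]; print(n,c[3])
    m=terr(img); m=cv2.morphologyEx(m,cv2.MORPH_OPEN,np.ones((3,3)))
    cs,_=cv2.findContours(m,cv2.RETR_EXTERNAL,cv2.CHAIN_APPROX_NONE)
    for k in cs:
        a=cv2.contourArea(k)
        if 60<a<4000: print(n,a,cv2.boundingRect(k),cv2.minEnclosingCircle(k))
    cv2.imwrite(f"pics/m_{n}.png",np.hstack([m]))
    if n=="top":
        cv2.imwrite("pics/crop_top.png",cv2.resize(img[210:280,100:480],None,fx=2.1,fy=2.1,interpolation=cv2.INTER_CUBIC))
E
```

```text
top [ 313.55404398  -15.90506176 1133.88791364]
scene [823.70946217 374.84257615 831.81503624]
```

View pics/m_top.png

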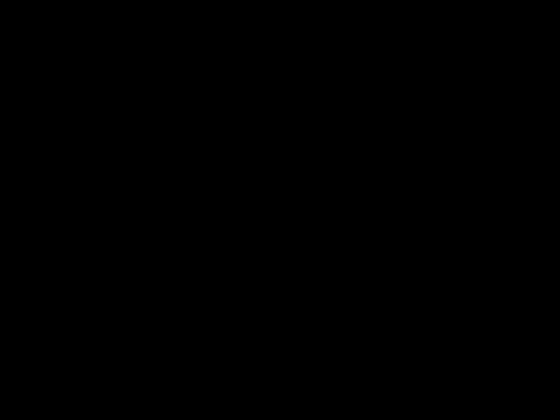

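View pics/m_scene.png

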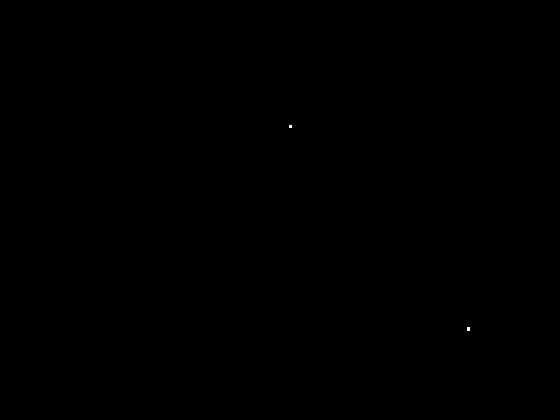

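View pics/crop_top.png

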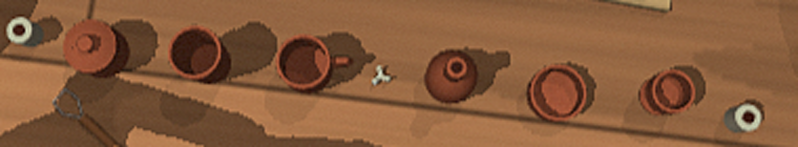

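Run:
```python
from h import *
c=cam("top");h=cv2.cvtColor(c[0],cv2.COLOR_BGR2HSV)
for p in [(135,235),(244,250),(365,254),(418,253),(300,300),(170,240),(150,280),(315,250),(350,180)]: print(p,h[p[1],p[0]])
```

```text
(135, 235) [  8 170 159]
(244, 250) [  9 167 142]
(365, 254) [  8 167 159]
(418, 253) [  8 172 147]
(300, 300) [ 13 150 102]
(170, 240) [ 13 144 126]
(150, 280) [ 13 150  78]
(315, 250) [  8 171 136]
(350, 180) [ 22 101 181]
```

```bash
sed -i 's/(H<8)|(H>172)/(H<=10)|(H>172)/' h.py
cat > meas.py <<'E'
from h import *
SP={'mug':(72,30,30),'egg':(64,24,22),'jam':(36,32,31),'bottle':(120,11,29),'salt':(61,30,30),'beaker':(96,29,25)}
def blobs(n,op=5,amin=60,amax=4000,roi=None):
    c=cam(n); m=terr(c[0])
    m=cv2.morphologyEx(m,cv2.MORPH_CLOSE,np.ones((3,3)))
    m=cv2.morphologyEx(m,cv2.MORPH_OPEN,cv2.getStructuringElement(cv2.MORPH_ELLIPSE,(op,op)))
    cs,_=cv2.findContours(m,cv2.RETR_EXTERNAL,cv2.CHAIN_APPROX_NONE)
    out=[]
    for k in cs:
        a=cv2.contourArea(k)
        if amin<a<amax: out.append((cv2.boundingRect(k),a,k[:,0,:]))
    return c,m,out
def est(c,k,name):
    h,Rt,Rf=SP[name]; o=c[3]; r={}
    for lab,z,R in (('top',h,Rt),('foot',0,Rf)):
        P=np.array([ray(c,p,z)[:2] for p in k]); d=P.mean(0)-o[:2]; d/=np.linalg.norm(d); e=np.array([-d[1],d[0]])
        # half-pixel margin: contour points are pixel centres
        px=0.5*np.linalg.norm(ray(c,k[0]+[1,0],z)-ray(c,k[0],z))
        s=(P-o[:2])@d; t=(P-o[:2])@e
        ss=(s.max()+px-R) if lab=='top' else (s.min()-px+R)
        tt=(t.max()+t.min())/2
        r[lab]=(o[:2]+d*ss+e*tt).round(1); r[lab+'_w']=round(t.max()-t.min()+2*px,1)
    return r
E
python3 - <<'E'
from meas import *
for n in ["top","scene"]:
    c,m,b=blobs(n)
    print(n); cv2.imwrite(f"pics/m_{n}.png",m)
    for bb,a,k in b:
        g=ray(c,(bb[0]+bb[2]/2,bb[1]+bb[3]/2),40)
        if g[0]<550 and abs(g[1])<400: print(bb,a,g.round())
E
```

```text
top
(405, 243, 26, 22) 411.0 [ 455. -321.   40.]
(351, 241, 28, 27) 574.0 [ 439. -197.   40.]
(302, 234, 25, 25) 449.0 [444. -78.  40.]
(231, 226, 37, 29) 594.0 [440.  76.  40.]
(180, 222, 30, 28) 585.5 [435. 205.  40.]
(130, 219, 32, 28) 632.5 [429. 321.  40.]
scene
(412, 266, 42, 42) 1211.5 [431. 324.  40.]
(369, 211, 38, 47) 1191.0 [422. 198.  40.]
(325, 179, 35, 42) 1045.0 [440.  86.  40.]
(277, 122, 26, 48) 823.0 [440. -85.  40.]
(244, 106, 28, 30) 656.5 [ 454. -184.   40.]
(212, 71, 22, 34) 521.5 [ 460. -316.   40.]
```

View pics/m_top.png

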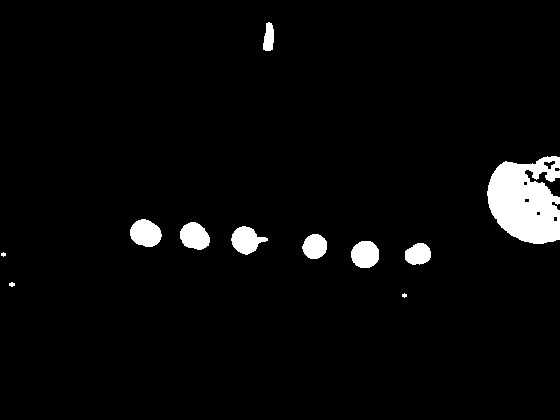

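View pics/m_scene.png

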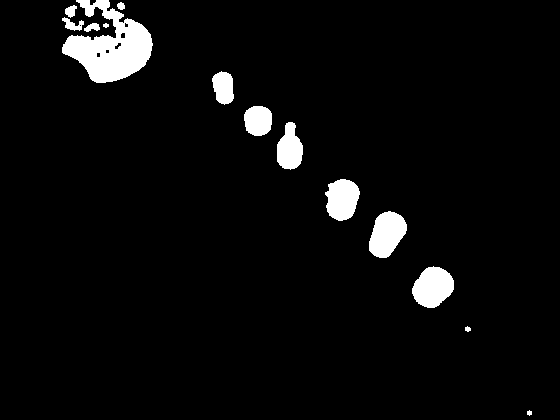

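```bash
cat >> meas.py <<'E'
def allest(op=9,names=None,scn=("top","scene")):
    order=['salt','beaker','mug','bottle','jam','egg']
    for n in scn:
        c,m,b=blobs(n,op=op)
        L=[]
        for bb,a,k in b:
            g=ray(c,(bb[0]+bb[2]/2,bb[1]+bb[3]/2),40)
            if g[0]<550 and abs(g[1])<400: L.append((g[1],k))
        L.sort(key=lambda q:-q[0])
        for nm,(y,k) in zip(order,L): print(n,nm,est(c,k,nm))
E
python3 - <<'E'
from meas import *
allest(op=9)
allest(op=5,scn=("scene",))
c=cam("top"); h=cv2.cvtColor(c[0],cv2.COLOR_BGR2HSV)
# board & bat
for n in ("top","scene"):
    c=cam(n); h=cv2.cvtColor(c[0],cv2.COLOR_BGR2HSV)
    for lab,m in (("bat",(h[...,1]<75)&(h[...,2]>140)),("board",(h[...,0]>=18)&(h[...,0]<=26)&(h[...,1]>75)&(h[...,1]<135)&(h[...,2]>140))):
        m=cv2.morphologyEx(m.astype(np.uint8)*255,cv2.MORPH_OPEN,np.ones((5,5)))
        cs,_=cv2.findContours(m,cv2.RETR_EXTERNAL,cv2.CHAIN_APPROX_NONE)
        for k in cs:
            if cv2.contourArea(k)<3000: continue
            P=np.array([ray(c,p,16)[:2] for p in k[:,0]],np.float32)
            if lab=="board":
                r=cv2.minAreaRect(P); 
            else:
                r=cv2.minEnclosingCircle(P)
            if np.hypot(r[0][0]-560,r[0][1])<250: print(n,lab,r)
E
```

```text
top salt {'top': array([429.5, 324. ]), 'top_w': np.float64(60.6), 'foot': array([430.1, 325.7]), 'foot_w': np.float64(64.0)}
top beaker {'top': array([432.3, 201.1]), 'top_w': np.float64(58.6), 'foot': array([432.3, 201.2]), 'foot_w': np.float64(64.0)}
top mug {'top': array([438.8,  86.9]), 'top_w': np.float64(61.0), 'foot': array([439.2,  87.3]), 'foot_w': np.float64(65.1)}
top bottle {'top': array([450.8, -80.8]), 'top_w': np.float64(53.9), 'foot': array([446.5, -78.9]), 'foot_w': np.float64(60.3)}
top jam {'top': array([ 442.6, -199.7]), 'top_w': np.float64(65.8), 'foot': array([ 442.8, -200. ]), 'foot_w': np.float64(68.0)}
top egg {'top': array([ 454.5, -319.1]), 'top_w': np.float64(48.6), 'foot': array([ 455. , -320.1]), 'foot_w': np.float64(51.5)}
scene salt {'top': array([427.7, 322.9]), 'top_w': np.float64(61.3), 'foot': array([427.2, 322.8]), 'foot_w': np.float64(66.1)}
scene beaker {'top': array([432.6, 199.4]), 'top_w': np.float64(59.0), 'foot': array([431.5, 199. ]), 'foot_w': np.float64(66.7)}
scene mug {'top': array([440.5,  84.7]), 'top_w': np.float64(63.3), 'foot': a
[... 882 characters left out ...]
loat64(52.8), 'foot': array([443.2, -83.8]), 'foot_w': np.float64(61.7)}
scene jam {'top': array([ 443.9, -199.2]), 'top_w': np.float64(64.7), 'foot': array([ 442.1, -201.8]), 'foot_w': np.float64(67.6)}
scene egg {'top': array([ 455.3, -322.5]), 'top_w': np.float64(49.1), 'foot': array([ 456. , -321.1]), 'foot_w': np.float64(53.2)}
top bat ((633.46142578125, 190.00914001464844), 109.35748291015625)
top board ((623.1829223632812, -167.58595275878906), (317.047607421875, 117.10249328613281), 86.4302978515625)
scene bat ((634.5025024414062, 189.15255737304688), 109.50814056396484)
scene board ((643.4424438476562, -168.50755310058594), (317.76739501953125, 82.28512573242188), 86.62114715576172)
```

```bash
cat >> h.py <<'E'
def delta(pos,yaw_y=None):
    """tool-frame shift to bring TCP to pos and turn to make tool x down, tool y at heading yaw_y (deg from world x)"""
    o=ctrl.get_obs(); R=Ro.from_rotvec(o["orientation"]).as_matrix()
    print("t",round(o["t"],2),"pos",o["ee_pos"].round(1),"x",R[:,0].round(3),"yhead",round(np.degrees(np.arctan2(R[1,1],R[0,1])),1),"w",round(o["width"],1),"F",o["ft_force"].round(1),"j1,j6",o["qpos"][[0,5]].round(2))
    print(" shift tool mm",(R.T@(np.array(pos)-o["ee_pos"])).round(1))
    if yaw_y is not None:
        a=np.radians(yaw_y); y=np.array([np.cos(a),np.sin(a),0]); x=np.array([0,0,-1.]); T=np.c_[x,y,np.cross(x,y)]
        print(" turn rad",Ro.from_matrix(R.T@T).as_rotvec().round(4)," shift in final axes",(T.T@(np.array(pos)-o["ee_pos"])).round(1))
E
python3 - <<'E'
from meas import *
delta([429,323.5,150],0); delta([429,323.5,150],180)
c,m,b=blobs("top",op=3)
for bb,a,k in b:
    if abs(bb[0]-231)<8:
        P=np.array([ray(c,p,36)[:2] for p in k]); i=np.argsort(np.hypot(*(P-[439.5,86]).T))[-4:]; print(P[i], k[i])
E
```

```text
t 0.7 pos [193.5 594.3 222.7] x [ 0.  0. -1.] yhead 72.0 w 88.2 F [ 0.4  0.7 -0.3] j1,j6 [ 1.24 -0.02]
 shift tool mm [  72.7 -184.6  307.8]
 turn rad [ 1.256e+00 -1.000e-04 -0.000e+00]  shift in final axes [ 72.7 235.5 270.8]
t 0.7 pos [193.5 594.3 222.7] x [ 0.  0. -1.] yhead 72.0 w 88.2 F [ 0.4  0.7 -0.3] j1,j6 [ 1.24 -0.02]
 shift tool mm [  72.7 -184.6  307.8]
 turn rad [-1.8856e+00  1.0000e-04 -1.0000e-04]  shift in final axes [  72.7 -235.5 -270.8]
[[452.96610417  40.66464409]
 [446.15292889  37.42428988]
 [450.87850183  38.01499344]
 [448.79269505  35.36762178]] [[265 237]
 [266 240]
 [266 238]
 [267 239]]
```

Both views agree to about 2 mm, and the measured widths match the given sizes.

| Item | x (mm) | y (mm) | Notes |
|---|---|---|---|
| salt jar | 429 | 323.5 | |
| beaker | 432 | 200 | |
| mug | 439.5 | 86 | handle at about -78° |
| bottle | 446.5 | -80 | |
| jam dish | 443 | -200 | |
| egg cup | 455 | -321 | |
| round bat | 634 | 190 | |
| ware board | 623 | -168 | yaw about -3.6° |

I'll start with the salt jar.

```bash
python3 -m crank '[[[0,0,0.015],[0.12,0,0],0.0878],[[0,0,0.015],[0.12,0,0],0.0878],[[0,0,0.015],[0.12,0,0],0.0878],[[0,0,0.015],[0.12,0,0],0.0878],[[0,0,0.015],[0.12,0,0],0.0878],[[0,0,0.015],[0.12,0,0],0.0878],[[0,0,0.015],[0.12,0,0],0.0878],[[0,0,0.015],[0.12,0,0],0.0878]]'; python3 -m crank '[[[0,0,0.015],[0.12,0,0],0.0878],[[0,0,0.015],[0.12,0,0],0.0878],[[0,0,0.015],[0.056,0,0],0.0878],[[0,0.02,0.02],[0,0,0],0.0878],[[0,0.02,0.02],[0,0,0],0.0878],[[0,0.02,0.02],[0,0,0],0.0878],[[0,0,0],[0,0,0],0.0878],[[0,0,0],[0,0,0],0.0878]]'; python3 -c "
from h import *
delta([429,323.5,21],0)"
```

```text
t: 1.42
ee_pos: [279.8, 516.4, 222.7]
orientation: [0.993, 1.332, -0.993]
ft_force: [1.0, -0.3, -0.3]
width: 87.7
t: 2.08
ee_pos: [347.8, 412.1, 222.8]
orientation: [1.211, 1.208, -1.211]
ft_force: [-1.2, 0.4, -0.8]
width: 87.6
t 2.08 pos [347.8 412.1 222.8] x [ 0.  0. -1.] yhead -0.2 w 87.6 F [-1.2  0.4 -0.8] j1,j6 [0.85 0.85]
 shift tool mm [201.8  81.4  88.4]
 turn rad [-0.0026 -0.0003 -0.    ]  shift in final axes [201.8  81.2  88.6]
```

```bash
python3 -m crank '[[[0,0.0203,0.0221],[0,0,0],0.0878],[[0,0.0203,0.0221],[0,0,0],0.0878],[[0,0.0203,0.0221],[0,0,0],0.0878],[[0,0.0203,0.0221],[0,0,0],0.0878],[[0.025,0,0],[0,0,0],0.0878],[[0.025,0,0],[0,0,0],0.0878],[[0.025,0,0],[0,0,0],0.0878],[[0.025,0,0],[0,0,0],0.0878]]'
python3 - <<'E'
from h import *
delta([429,323.5,21],0)
c=cam("wrist"); cv2.imwrite("pics/w1.png",c[0])
E
```

```text
t: 2.75
ee_pos: [428.0, 325.3, 121.9]
orientation: [1.21, 1.209, -1.208]
ft_force: [-0.1, 0.7, 0.7]
width: 87.8
t 2.75 pos [428.  325.3 121.9] x [ 0.001  0.001 -1.   ] yhead 0.0 w 87.8 F [-0.1  0.7  0.7] j1,j6 [0.63 0.63]
 shift tool mm [100.9   0.9   1.8]
 turn rad [ 0.0004 -0.0008 -0.0007]  shift in final axes [100.9   1.    1.8]
```

View pics/w1.png

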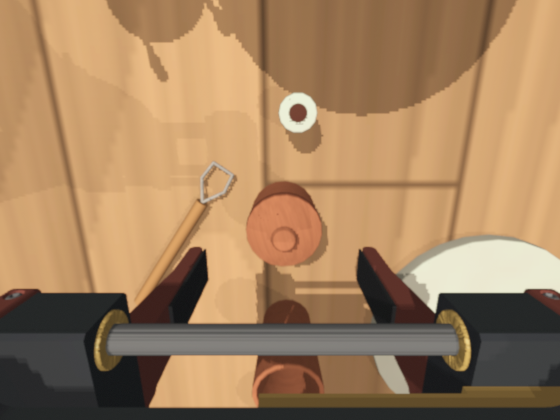

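The wrist view shows the jar at (284,228), on the fingers' centre line, with the beaker behind it well clear. Descending and gripping.

```bash
python3 -m crank '[[[0.025,0.001,0.002],[0,0,0],0.0878],[[0.025,0,0],[0,0,0],0.0878],[[0.025,0,0],[0,0,0],0.0878],[[0.016,0,0],[0,0,0],0.0878],[[0.01,0,0],[0,0,0],0.0878],[[0,0,0],[0,0,0],0.0878],[[0,0,0],[0,0,0],0.05],[[0,0,0],[0,0,0],0.05]]'; python3 -m crank '[[[0,0,0],[0,0,0],0.05],[[0,0,0],[0,0,0],0.05],[[0,0,0],[0,0,0],0.05],[[0,0,0],[0,0,0],0.05],[[0,0,0],[0,0,0],0.05],[[-0.01,0,0],[0,0,0],0.05],[[-0.02,0,0],[0,0,0],0.05],[[-0.02,0,0],[0,0,0],0.05]]'
```

```text
t: 3.47
ee_pos: [429.8, 323.2, 22.8]
orientation: [1.21, 1.209, -1.207]
ft_force: [-1.2, 0.5, 0.1]
width: 78.0
t: 4.13
ee_pos: [428.5, 321.7, 72.1]
orientation: [1.207, 1.21, -1.211]
ft_force: [0.3, 0.4, -1.8]
width: 59.7
```

```bash
python3 -m crank '[[[0,0.01,0.004],[0,0,0],0.05],[[0,0.02,0.009],[0,0,0],0.05],[[0,0.025,0.011],[0,0,0],0.05],[[0,0.03,0.013],[0,0,0],0.05],[[0,0.03,0.013],[0,0,0],0.05],[[0,0.03,0.013],[0,0,0],0.05],[[0,0.03,0.013],[0,0,0],0.05],[[0,0.02,0.008],[0,0,0],0.05]]'; python3 -m crank '[[[0,0.01,0.004],[0,0,0],0.05],[[0,0,0],[0,0,0],0.05],[[0,0,0],[0,0,0],0.05],[[0.01,0,0],[0,0,0],0.05],[[0.008,0,0],[0,0,0],0.05],[[0.004,0,0],[0,0,0],0.05],[[0,0,0],[0,0,0],0.05],[[0,0,0],[0,0,0],0.05]]';python3 -c "
from h import *
delta([634,235,38],0)
c=cam('scene'); cv2.imwrite('pics/s2.png',c[0])"
```

```text
t: 4.8
ee_pos: [627.2, 236.3, 71.4]
orientation: [1.211, 1.208, -1.209]
ft_force: [0.9, 0.2, -2.2]
width: 59.9
t: 5.47
ee_pos: [633.3, 234.7, 49.0]
orientation: [1.208, 1.21, -1.21]
ft_force: [0.3, 0.5, -1.7]
width: 59.6
t 5.47 pos [633.3 234.7  49. ] x [-0.001 -0.    -1.   ] yhead 0.0 w 59.6 F [ 0.3  0.5 -1.7] j1,j6 [0.34 0.34]
 shift tool mm [11.   0.7 -0.3]
 turn rad [0.0008 0.0005 0.0014]  shift in final axes [11.   0.7 -0.3]
```

View pics/s2.png

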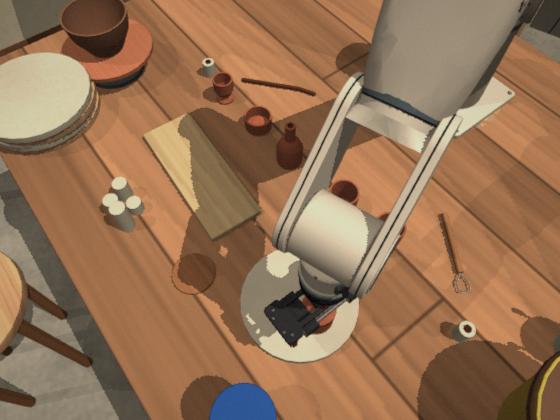

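The scene view shows the jar held over the bat, with the gripper at about (300,310). Lowering until the force shows contact.

```bash
python3 -m crank '[[[0.004,0,0],[0,0,0],0.05],[[0.003,0,0],[0,0,0],0.05],[[0.002,0,0],[0,0,0],0.05],[[0.001,0,0],[0,0,0],0.05],[[0.001,0,0],[0,0,0],0.05],[[0,0,0],[0,0,0],0.05],[[0,0,0],[0,0,0],0.05],[[0,0,0],[0,0,0],0.05]]'
```

```text
t: 6.18
ee_pos: [634.3, 234.3, 38.7]
orientation: [1.209, 1.209, -1.209]
ft_force: [0.1, -1.1, -1.3]
width: 59.4
```

```bash
python3 -m crank '[[[0.001,0,0],[0,0,0],0.05],[[0,0,0],[0,0,0],0.05],[[0.0005,0,0],[0,0,0],0.05],[[0,0,0],[0,0,0],0.05],[[0.0005,0,0],[0,0,0],0.05],[[0,0,0],[0,0,0],0.05],[[0,0,0],[0,0,0],0.05],[[0,0,0],[0,0,0],0.05]]'
```

```text
t: 6.85
ee_pos: [634.4, 234.3, 38.7]
orientation: [1.209, 1.209, -1.209]
ft_force: [-5.8, -2.3, 13.2]
width: 59.4
```

Contact: Fz has gone up. Releasing and rising.

```bash
python3 -m crank '[[[-0.001,0,0],[0,0,0],0.0595],[[0,0,0],[0,0,0],0.062],[[0,0,0],[0,0,0],0.07],[[0,0,0],[0,0,0],0.086],[[0,0,0],[0,0,0],0.086],[[-0.02,0,0],[0,0,0],0.086],[[-0.03,0,0],[0,0,0],0.086],[[-0.03,0,0],[0,0,0],0.086]]'; python3 -m crank '[[[-0.03,0,0],[0,0,0],0.086],[[-0.03,0,0],[0,0,0],0.086],[[-0.03,0,0.01],[0,0,0],0.086],[[0,-0.03,0.035],[0,0,0],0.086],[[0,-0.03,0.035],[0,0,0],0.086],[[0,-0.03,0.035],[0,0,0],0.086],[[0,-0.03,0.035],[0,0,0],0.086],[[0,-0.03,0.03],[0,0,0],0.086]]'; python3 -c "
from h import *
delta([446.5,-80,79],0)
c=cam('top'); cv2.imwrite('pics/t3.png',c[0])"
```

```text
t: 7.52
ee_pos: [633.3, 234.0, 117.2]
orientation: [1.207, 1.211, -1.212]
ft_force: [0.4, 0.5, -0.4]
width: 85.8
t: 8.18
ee_pos: [495.1, 67.1, 207.6]
orientation: [1.209, 1.209, -1.209]
ft_force: [0.7, -1.5, 0.2]
width: 85.8
t 8.18 pos [495.1  67.1 207.6] x [ 0.001 -0.    -1.   ] yhead 0.0 w 85.8 F [ 0.7 -1.5  0.2] j1,j6 [0.11 0.11]
 shift tool mm [128.6 -48.7 147. ]
 turn rad [ 0.0003  0.0002 -0.0005]  shift in final axes [128.6 -48.6 147.1]
```

View pics/t3.png

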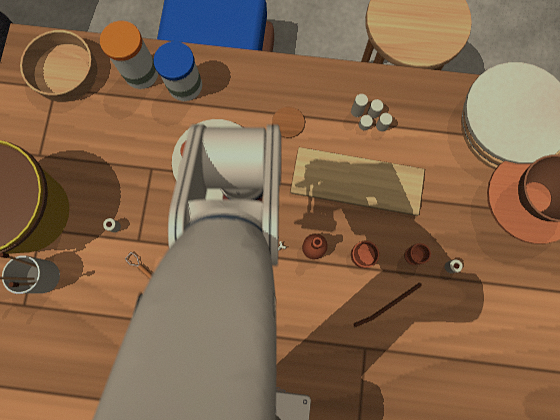

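The top view shows the arm covering the bat, and the bottle still at (315,246). I'll check the jar later. Next is the bottle.

```bash
python3 -m crank '[[[0,-0.008,0.025],[0,0,0],0.07],[[0,-0.008,0.025],[0,0,0],0.07],[[0,-0.008,0.025],[0,0,0],0.07],[[0,-0.008,0.025],[0,0,0],0.07],[[0,-0.008,0.025],[0,0,0],0.07],[[0,-0.0086,0.021],[0,0,0],0.07],[[0,0,0],[0,0,0],0.07],[[0,0,0],[0,0,0],0.07]]'; python3 -c "
from h import *
delta([446.5,-80,79],0)
c=cam('wrist'); cv2.imwrite('pics/w4.png',c[0])
c=cam('top'); cv2.imwrite('pics/t4.png',c[0])"
```

```text
t: 8.9
ee_pos: [447.6, -78.3, 207.7]
orientation: [1.211, 1.208, -1.211]
ft_force: [0.2, 0.4, -0.8]
width: 69.8
t 8.9 pos [447.6 -78.3 207.7] x [ 0.  0. -1.] yhead -0.2 w 69.8 F [ 0.2  0.4 -0.8] j1,j6 [-0.2 -0.2]
 shift tool mm [128.7  -1.1   1.8]
 turn rad [-0.0026 -0.0002 -0.0002]  shift in final axes [128.7  -1.1   1.7]
```

View pics/w4.png

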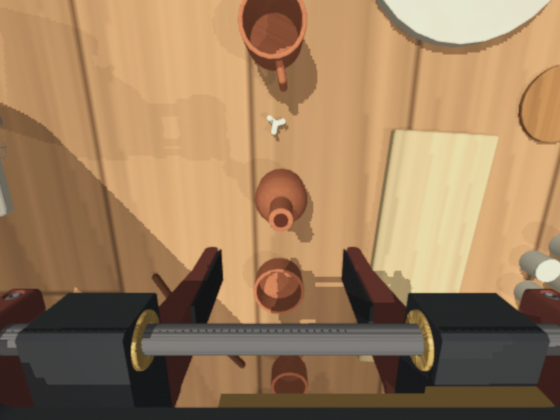

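View pics/t4.png

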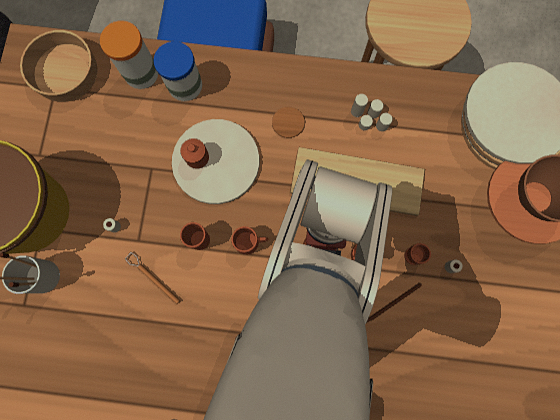

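The jar stands upright on the bat at (194,153). The wrist view shows the bottle mouth at (281,221), so I'll cross-check its position from that view.

```bash
python3 -c "
from h import *
c=cam('wrist')
print(ray(c,(281,221),120), ray(c,(269,221),120),ray(c,(293,221),120))"
```

```text
[447.02077106 -78.20330987 120.        ] [436.69064494 -78.19203719 120.        ] [457.35037045 -78.21458198 120.        ]
```

```bash
python3 -m crank '[[[0.02,0,0],[0,0,0],0.07],[[0.025,0,0],[0,0,0],0.07],[[0.025,0,0],[0,0,0],0.07],[[0.025,0,0],[0,0,0],0.07],[[0.02,0,0],[0,0,0],0.07],[[0.013,0,0],[0,0,0],0.07],[[0,0,0],[0,0,0],0.07],[[0,0,0],[0,0,0],0.01]]'; python3 -m crank '[[[0,0,0],[0,0,0],0.01],[[0,0,0],[0,0,0],0.01],[[0,0,0],[0,0,0],0.01],[[0,0,0],[0,0,0],0.01],[[0,0,0],[0,0,0],0.01],[[0,0,0],[0,0,0],0.01],[[0,0,0],[0,0,0],0.01],[[0,0,0],[0,0,0],0.01]]'
```

```text
t: 9.72
ee_pos: [447.6, -76.8, 79.2]
orientation: [1.208, 1.211, -1.209]
ft_force: [-0.7, -0.6, -0.0]
width: 65.9
t: 10.38
ee_pos: [447.6, -77.7, 79.8]
orientation: [1.209, 1.209, -1.209]
ft_force: [-1.0, -0.7, 1.6]
width: 22.0
```

```bash
python3 -m crank '[[[-0.005,0,0],[0,0,0],0.01],[[-0.01,0,0],[0,0,0],0.01],[[-0.015,0,0],[0,0,0],0.01],[[-0.015,0.004,-0.005],[0,0,0],0.01],[[-0.01,0.008,-0.01],[0,0,0],0.01],[[-0.005,0.013,-0.015],[0,0,0],0.01],[[0,0.016,-0.019],[0,0,0],0.01],[[0,0.018,-0.022],[0,0,0],0.01]]'; python3 -m crank '[[[0,0.018,-0.022],[0,0,0],0.01],[[0,0.018,-0.022],[0,0,0],0.01],[[0,0.018,-0.022],[0,0,0],0.01],[[0,0.018,-0.022],[0,0,0],0.01],[[0,0.018,-0.022],[0,0,0],0.01],[[0,0.016,-0.019],[0,0,0],0.01],[[0,0.012,-0.014],[0,0,0],0.01],[[0,0.007,-0.008],[0,0,0],0.01]]'; python3 -m crank '[[[0,0.003,-0.002],[0,0,0],0.01],[[0,0,0],[0,0,0],0.01],[[0,0,0],[0,0,0],0.01],[[0.005,0,0],[0,0,0],0.01],[[0.01,0,0],[0,0,0],0.01],[[0.01,0,0],[0,0,0],0.01],[[0.005,0,0],[0,0,0],0.01],[[0,0,0],[0,0,0],0.01]]';python3 -c "
from h import *
delta([634,145,96.5],0)
c=cam('scene'); cv2.imwrite('pics/s5.png',c[0])"
```

```text
t: 11.05
ee_pos: [507.2, -6.4, 141.0]
orientation: [1.21, 1.208, -1.209]
ft_force: [0.6, 0.2, -2.3]
width: 21.8
t: 11.72
ee_pos: [632.9, 146.1, 140.3]
orientation: [1.209, 1.209, -1.207]
ft_force: [0.4, -0.7, -2.5]
width: 21.6
t: 12.38
ee_pos: [633.1, 145.7, 107.4]
orientation: [1.207, 1.211, -1.213]
ft_force: [-0.6, -1.2, -2.8]
width: 22.1
t 12.38 pos [633.1 145.7 107.4] x [-0.004 -0.001 -1.   ] yhead -0.0 w 22.1 F [-0.6 -1.2 -2.8] j1,j6 [0.21 0.21]
 shift tool mm [10.9  0.9  0.7]
 turn rad [-0.0004  0.0008  0.0038]  shift in final axes [10.9  0.9  0.7]
```

View pics/s5.png

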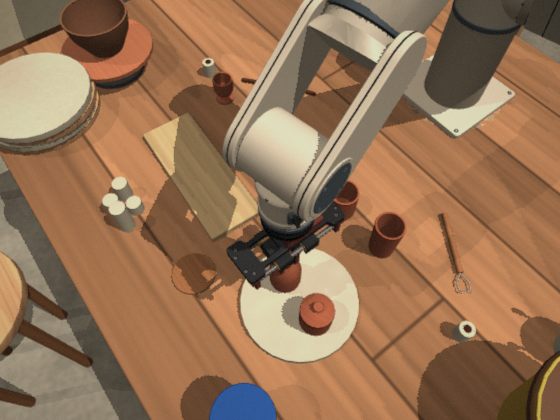

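The bottle hangs upright over the bat at (286,275), and the jar is at (318,315), clear of it. Lowering.

```bash
python3 -m crank '[[[0.004,0,0],[0,0,0],0.01],[[0.003,0,0],[0,0,0],0.01],[[0.0015,0,0],[0,0,0],0.01],[[0.0005,0,0],[0,0,0],0.01],[[0,0,0],[0,0,0],0.01],[[0.001,0,0],[0,0,0],0.01],[[0,0,0],[0,0,0],0.01],[[0,0,0],[0,0,0],0.01]]'
```

```text
t: 13.1
ee_pos: [634.8, 146.4, 99.8]
orientation: [1.209, 1.209, -1.209]
ft_force: [-0.3, -0.9, -2.9]
width: 22.1
```

```bash
python3 -m crank '[[[0.001,0,0],[0,0,0],0.01],[[0,0,0],[0,0,0],0.01],[[0.001,0,0],[0,0,0],0.01],[[0,0,0],[0,0,0],0.01],[[0.0005,0,0],[0,0,0],0.01],[[0,0,0],[0,0,0],0.01],[[0,0,0],[0,0,0],0.01],[[0,0,0],[0,0,0],0.01]]'
```

```text
t: 13.77
ee_pos: [634.7, 146.3, 97.2]
orientation: [1.209, 1.209, -1.209]
ft_force: [-0.6, 0.3, -3.3]
width: 21.8
```

```bash
python3 -m crank '[[[0.001,0,0],[0,0,0],0.01],[[0,0,0],[0,0,0],0.01],[[0.0005,0,0],[0,0,0],0.01],[[0,0,0],[0,0,0],0.01],[[0,0,0],[0,0,0],0.01],[[0,0,0],[0,0,0],0.01],[[0,0,0],[0,0,0],0.01],[[0,0,0],[0,0,0],0.01]]'
```

```text
t: 14.43
ee_pos: [634.7, 146.4, 95.8]
orientation: [1.209, 1.209, -1.209]
ft_force: [-0.4, -0.5, -0.2]
width: 21.3
```

Contact: the weight is off the gripper. Releasing.

```bash
python3 -m crank '[[[0,0,0],[0,0,0],0.024],[[0,0,0],[0,0,0],0.03],[[0,0,0],[0,0,0],0.05],[[0,0,0],[0,0,0],0.05],[[0,0,0],[0,0,0],0.05],[[-0.01,0,0],[0,0,0],0.05],[[-0.025,0,0],[0,0,0],0.05],[[-0.03,0,0],[0,0,0],0.05]]'; python3 -m crank '[[[-0.01,0,0],[0,0,0],0.087],[[0,-0.025,0.01],[0,0,0],0.087],[[0,-0.03,0.01],[0,0,0],0.087],[[0,-0.03,0.01],[0,0,0],0.087],[[0,-0.03,0.01],[0,0,0],0.087],[[0,-0.03,0.01],[0,0,0],0.087],[[0,-0.03,0.01],[-0.1,0,0],0.087],[[0,-0.02,0],[-0.1,0,0],0.087]]'; python3 -c "
from h import *
delta([439.5,86,21],12)
c=cam('wrist'); cv2.imwrite('pics/w6.png',c[0])
c=cam('top'); cv2.imwrite('pics/t6.png',c[0])"
```

```text
t: 15.1
ee_pos: [633.3, 146.0, 160.0]
orientation: [1.207, 1.211, -1.213]
ft_force: [0.4, 0.1, 0.3]
width: 50.1
t: 15.77
ee_pos: [436.6, 83.2, 170.6]
orientation: [1.057, 1.3, -1.059]
ft_force: [-0.5, 0.3, 0.4]
width: 87.1
t 15.77 pos [436.6  83.2 170.6] x [-0.002 -0.    -1.   ] yhead 11.7 w 87.1 F [-0.5  0.3  0.4] j1,j6 [ 0.16 -0.04]
 shift tool mm [149.6   3.6  -2.1]
 turn rad [-0.0055  0.0001  0.0016]  shift in final axes [149.6   3.4  -2.1]
```

View pics/w6.png

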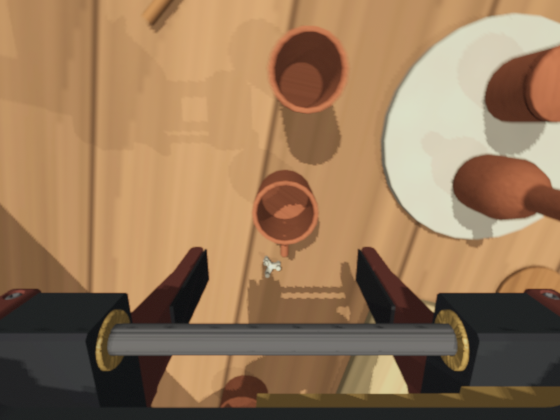

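View pics/t6.png

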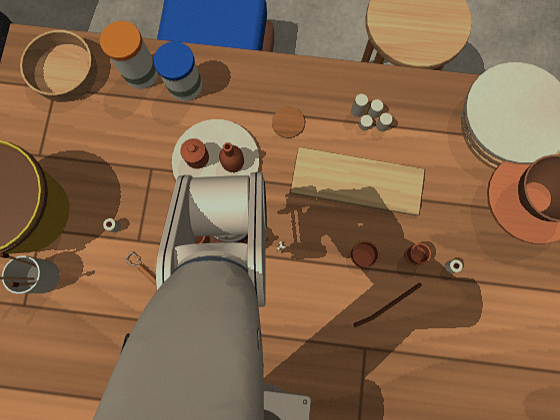

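Both kitchen pieces stand on the bat. In the wrist view the mug rim is centred at about (286,212) and its handle points straight along the tool's z, so the jaws miss it.

```bash
python3 -c "
from h import *
c=cam('wrist')
m=terr(c[0]); m=cv2.morphologyEx(m,cv2.MORPH_OPEN,np.ones((3,3)))
print(ray(c,(285.5,212),72))
delta([439.5,86,21],12)"
```

```text
[438.29552293  88.07040566  72.        ]
t 15.92 pos [439.   84.2 171.1] x [ 0.001  0.    -1.   ] yhead 11.4 w 86.8 F [ 0.3 -0.4 -0.4] j1,j6 [ 0.16 -0.04]
 shift tool mm [150.1   0.8  -1.7]
 turn rad [-0.0105  0.     -0.0006]  shift in final axes [150.1   0.9  -1.7]
```

Going down 149 mm to grip the mug.

```bash
python3 -m crank '[[[0.02,0,-0.002],[0,0,0],0.087],[[0.03,0,0],[0,0,0],0.087],[[0.03,0,0],[0,0,0],0.087],[[0.03,0,0],[0,0,0],0.087],[[0.02,0,0],[0,0,0],0.087],[[0.014,0,0],[0,0,0],0.087],[[0.005,0,0],[0,0,0],0.087],[[0,0,0],[0,0,0],0.05]]'; python3 -m crank '[[[0,0,0],[0,0,0],0.05],[[0,0,0],[0,0,0],0.05],[[0,0,0],[0,0,0],0.05],[[0,0,0],[0,0,0],0.05],[[0,0,0],[0,0,0],0.05],[[0,0,0],[0,0,0],0.05],[[0,0,0],[0,0,0],0.05],[[0,0,0],[0,0,0],0.05]]';python3 -c "
from h import *
delta([629,-73,37],12)
"
```

```text
t: 16.58
ee_pos: [440.0, 86.5, 20.6]
orientation: [1.061, 1.298, -1.062]
ft_force: [-0.6, -0.7, 0.5]
width: 83.4
t: 17.25
ee_pos: [440.1, 86.4, 22.6]
orientation: [1.062, 1.296, -1.059]
ft_force: [-0.1, -0.6, 7.2]
width: 58.4
t 17.25 pos [440.1  86.4  22.6] x [ 0.002  0.    -1.   ] yhead 11.5 w 58.4 F [-0.1 -0.6  7.2] j1,j6 [ 0.17 -0.03]
 shift tool mm [-14.2 153.5 193.8]
 turn rad [-0.0096  0.     -0.0017]  shift in final axes [-14.4 151.6 195.2]
```

```bash
python3 -m crank '[[[-0.005,0,0],[0,0,0],0.05],[[-0.015,0,0],[0,0,0],0.05],[[-0.02,0,0],[0,0,0],0.05],[[-0.015,0.005,0.006],[0,0,0],0.05],[[-0.005,0.011,0.014],[0,0,0],0.05],[[0,0.016,0.02],[0,0,0],0.05],[[0,0.018,0.023],[0,0,0],0.05],[[0,0.018,0.023],[0,0,0],0.05]]'; python3 -m crank '[[[0,0.018,0.023],[0,0,0],0.05],[[0,0.018,0.023],[0,0,0],0.05],[[0,0.018,0.023],[0,0,0],0.05],[[0,0.016,0.02],[0,0,0],0.05],[[0,0.011,0.014],[0,0,0],0.05],[[0,0.004,0.005],[0,0,0],0.05],[[0,0,0],[0,0,0],0.05],[[0,0,0],[0,0,0],0.05]]';python3 -c "
from h import *
delta([629,-73,39],12)
c=cam('scene'); cv2.imwrite('pics/s7.png',c[0])
c=cam('wrist'); cv2.imwrite('pics/w7.png',c[0])"
```

```text
t: 17.92
ee_pos: [523.7, 14.9, 82.4]
orientation: [1.06, 1.297, -1.06]
ft_force: [-0.1, 0.5, -2.3]
width: 58.1
t: 18.58
ee_pos: [626.7, -73.0, 81.4]
orientation: [1.06, 1.299, -1.062]
ft_force: [-1.0, 0.0, -1.9]
width: 58.2
t 18.58 pos [626.7 -73.   81.4] x [-0.002  0.    -1.   ] yhead 11.4 w 58.2 F [-1.   0.  -1.9] j1,j6 [-0.13 -0.33]
 shift tool mm [42.4  2.3  0.5]
 turn rad [-0.0097 -0.0007  0.0015]  shift in final axes [42.4  2.2  0.5]
```

View pics/s7.png

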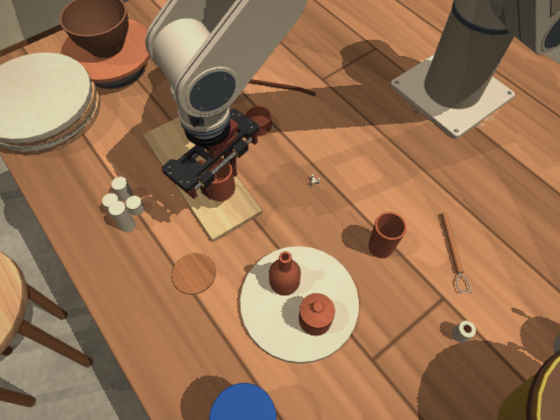

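View pics/w7.png

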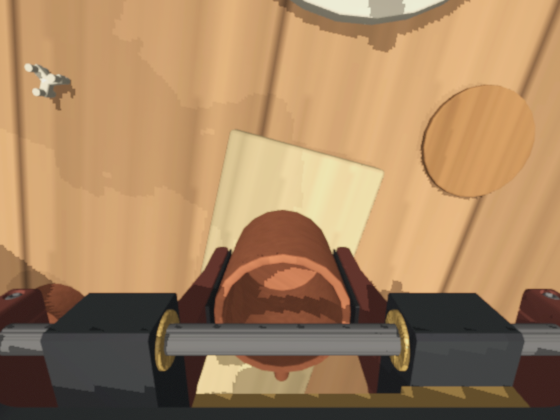

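The mug is held upright over the board's near end, and the bottle and jar are clear of each other. Lowering.

```bash
python3 -m crank '[[[0.008,0,0],[0,0,0],0.05],[[0.012,0,0],[0,0,0],0.05],[[0.01,0,0],[0,0,0],0.05],[[0.007,0,0],[0,0,0],0.05],[[0.003,0,0],[0,0,0],0.05],[[0,0,0],[0,0,0],0.05],[[0,0,0],[0,0,0],0.05],[[0,0,0],[0,0,0],0.05]]'; python3 -m crank '[[[0.001,0,0],[0,0,0],0.05],[[0,0,0],[0,0,0],0.05],[[0.0005,0,0],[0,0,0],0.05],[[0,0,0],[0,0,0],0.05],[[0,0,0],[0,0,0],0.05],[[0,0,0],[0,0,0],0.05],[[0,0,0],[0,0,0],0.05],[[0,0,0],[0,0,0],0.05]]'
```

```text
t: 19.35
ee_pos: [628.2, -73.5, 41.9]
orientation: [1.061, 1.297, -1.06]
ft_force: [-0.5, 0.2, -1.1]
width: 58.3
t: 20.02
ee_pos: [627.9, -73.5, 40.2]
orientation: [1.061, 1.297, -1.061]
ft_force: [-0.8, -0.9, -1.7]
width: 58.4
```

```bash
python3 -m crank '[[[0.001,0,0],[0,0,0],0.05],[[0,0,0],[0,0,0],0.05],[[0.0005,0,0],[0,0,0],0.05],[[0,0,0],[0,0,0],0.05],[[0,0,0],[0,0,0],0.05],[[0,0,0],[0,0,0],0.05],[[0,0,0],[0,0,0],0.05],[[0,0,0],[0,0,0],0.05]]'
```

```text
t: 20.68
ee_pos: [627.9, -73.5, 38.6]
orientation: [1.061, 1.297, -1.061]
ft_force: [0.3, 0.8, -1.9]
width: 58.4
```

```bash
python3 -m crank '[[[0.0005,0,0],[0,0,0],0.05],[[0,0,0],[0,0,0],0.05],[[0.0005,0,0],[0,0,0],0.05],[[0,0,0],[0,0,0],0.05],[[0,0,0],[0,0,0],0.05],[[0,0,0],[0,0,0],0.05],[[0,0,0],[0,0,0],0.05],[[0,0,0],[0,0,0],0.05]]'
```

```text
t: 21.35
ee_pos: [627.9, -73.4, 38.6]
orientation: [1.061, 1.297, -1.061]
ft_force: [-4.2, -0.0, 7.8]
width: 58.7
```

Contact at z 38.6. Release, rise, and go to the jam dish at heading 0.

```bash
python3 -m crank '[[[-0.0005,0,0],[0,0,0],0.06],[[0,0,0],[0,0,0],0.064],[[0,0,0],[0,0,0],0.075],[[0,0,0],[0,0,0],0.087],[[0,0,0],[0,0,0],0.087],[[-0.02,0,0],[0,0,0],0.087],[[-0.03,0,0],[0,0,0],0.087],[[-0.03,0,0],[0,0,0],0.087]]'; python3 -m crank '[[[-0.02,0,0],[0.1,0,0],0.087],[[0,-0.02,0.01],[0.1,0,0],0.087],[[0,-0.03,0.02],[0,0,0],0.087],[[0,-0.03,0.02],[0,0,0],0.087],[[0,-0.03,0.02],[0,0,0],0.087],[[0,-0.03,0.02],[0,0,0],0.087],[[0,-0.03,0.02],[0,0,0],0.087],[[0,-0.01,0.01],[0,0,0],0.087]]'; python3 -c "
from h import *
delta([443,-200,6],0)
c=cam('wrist'); cv2.imwrite('pics/w8.png',c[0])
c=cam('top'); cv2.imwrite('pics/t8.png',c[0])"
```

```text
t: 22.02
ee_pos: [626.9, -73.3, 117.9]
orientation: [1.06, 1.3, -1.062]
ft_force: [0.8, -0.4, 0.5]
width: 87.1
t: 22.68
ee_pos: [444.9, -196.1, 137.8]
orientation: [1.209, 1.211, -1.212]
ft_force: [0.9, 0.7, -0.4]
width: 87.3
t 22.68 pos [ 444.9 -196.1  137.8] x [-0.003  0.001 -1.   ] yhead -0.1 w 87.3 F [ 0.9  0.7 -0.4] j1,j6 [-0.44 -0.44]
 shift tool mm [131.8  -1.5   4. ]
 turn rad [-0.0011 -0.0008  0.0029]  shift in final axes [131.8  -1.9   3.9]
```

View pics/w8.png

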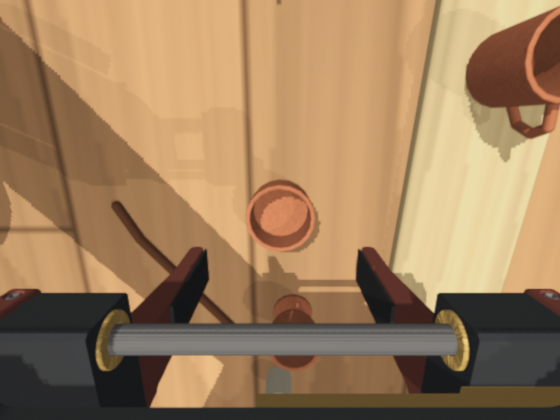

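View pics/t8.png

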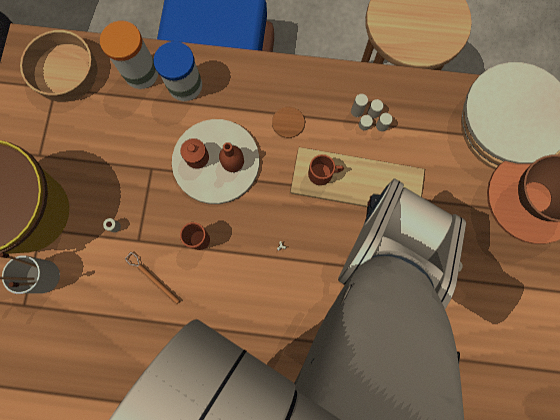

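The mug stands on the board at (321,170). The jam dish rim is centred at (281,217) in the wrist view, on the jaw centre line. Descending.

```bash
python3 -m crank '[[[0.02,-0.001,0.003],[0,0,0],0.087],[[0.03,0,0],[0,0,0],0.087],[[0.03,0,0],[0,0,0],0.087],[[0.025,0,0],[0,0,0],0.087],[[0.015,0,0],[0,0,0],0.087],[[0.007,0,0],[0,0,0],0.087],[[0.003,0,0],[0,0,0],0.087],[[0,0,0],[0,0,0],0.087]]'; python3 -c "
from h import *
delta([443,-200,6],0)"
```

```text
t: 23.45
ee_pos: [448.5, -198.1, 7.9]
orientation: [1.209, 1.21, -1.209]
ft_force: [-0.3, -0.6, -0.4]
width: 86.9
t 23.45 pos [ 448.5 -198.1    7.9] x [-0.  0. -1.] yhead 0.0 w 86.9 F [-0.3 -0.6 -0.4] j1,j6 [-0.44 -0.44]
 shift tool mm [ 1.9 -5.5  1.9]
 turn rad [ 0.0005 -0.0002  0.0002]  shift in final axes [ 1.9 -5.5  1.9]
```

```bash
python3 -m crank '[[[0.0015,-0.0025,0.0015],[0,0,0],0.087],[[0,-0.0025,0],[0,0,0],0.087],[[0,0,0],[0,0,0],0.087],[[0,0,0],[0,0,0],0.05],[[0,0,0],[0,0,0],0.05],[[0,0,0],[0,0,0],0.05],[[0,0,0],[0,0,0],0.05],[[0,0,0],[0,0,0],0.05]]'; python3 -m crank '[[[0,0,0],[0,0,0],0.05],[[0,0,0],[0,0,0],0.05],[[-0.005,0,0],[0,0,0],0.05],[[-0.015,0,0],[0,0,0],0.05],[[-0.02,0,0],[0,0,0],0.05],[[-0.02,0,0],[0,0,0],0.05],[[-0.01,0,0],[0,0,0],0.05],[[0,0,0],[0,0,0],0.05]]'; python3 -c "
from h import *
delta([621.7,-188,24],0)"
```

```text
t: 24.12
ee_pos: [443.2, -200.0, 6.9]
orientation: [1.209, 1.209, -1.209]
ft_force: [-0.8, 0.4, 4.2]
width: 63.8
t: 24.78
ee_pos: [444.2, -200.4, 78.5]
orientation: [1.21, 1.206, -1.207]
ft_force: [0.2, -0.9, -1.9]
width: 63.7
t 24.78 pos [ 444.2 -200.4   78.5] x [ 0.003 -0.002 -1.   ] yhead 0.0 w 63.7 F [ 0.2 -0.9 -1.9] j1,j6 [-0.45 -0.45]
 shift tool mm [ 55.1 177.3 -12.5]
 turn rad [ 0.0001  0.0016 -0.0033]  shift in final axes [ 54.5 177.5 -12.4]
```

```bash
python3 -m crank '[[[0,0.008,0],[0,0,0],0.05],[[0,0.016,-0.001],[0,0,0],0.05],[[0,0.024,-0.002],[0,0,0],0.05],[[0,0.028,-0.003],[0,0,0],0.05],[[0,0.028,-0.003],[0,0,0],0.05],[[0,0.028,-0.002],[0,0,0],0.05],[[0,0.024,-0.001],[0,0,0],0.05],[[0,0.015,0],[0,0,0],0.05]]'; python3 -m crank '[[[0,0.006,0],[0,0,0],0.05],[[0,0,0],[0,0,0],0.05],[[0.01,0,0],[0,0,0],0.05],[[0.015,0,0],[0,0,0],0.05],[[0.01,0,0],[0,0,0],0.05],[[0.01,0,0],[0,0,0],0.05],[[0.003,0,0],[0,0,0],0.05],[[0,0,0],[0,0,0],0.05]]'; python3 -m crank '[[[0.001,0,0],[0,0,0],0.05],[[0.001,0,0],[0,0,0],0.05],[[0,0,0],[0,0,0],0.05],[[0,0,0],[0,0,0],0.05],[[0,0,0],[0,0,0],0.05],[[0,0,0],[0,0,0],0.05],[[0,0,0],[0,0,0],0.05],[[0,0,0],[0,0,0],0.05]]'
```

```text
t: 25.45
ee_pos: [616.4, -187.2, 74.9]
orientation: [1.209, 1.21, -1.209]
ft_force: [-0.6, -0.3, -1.0]
width: 63.8
t: 26.12
ee_pos: [618.7, -187.7, 27.0]
orientation: [1.209, 1.212, -1.211]
ft_force: [0.1, 0.2, -0.7]
width: 64.0
t: 26.78
ee_pos: [620.1, -187.9, 26.8]
orientation: [1.209, 1.209, -1.209]
ft_force: [-0.0, -0.1, -1.4]
width: 64.0
```

```bash
python3 -m crank '[[[0.001,0,0],[0,0,0],0.05],[[0.001,0,0],[0,0,0],0.05],[[0,0,0],[0,0,0],0.05],[[0.0005,0,0],[0,0,0],0.05],[[0,0,0],[0,0,0],0.05],[[0,0,0],[0,0,0],0.05],[[0,0,0],[0,0,0],0.05],[[0,0,0],[0,0,0],0.05]]'; python3 -m crank '[[[0.0005,0,0],[0,0,0],0.05],[[0,0,0],[0,0,0],0.05],[[0.0005,0,0],[0,0,0],0.05],[[0,0,0],[0,0,0],0.05],[[0,0,0],[0,0,0],0.05],[[0,0,0],[0,0,0],0.05],[[0,0,0],[0,0,0],0.05],[[0,0,0],[0,0,0],0.05]]'
```

```text
t: 27.45
ee_pos: [620.0, -187.9, 24.2]
orientation: [1.209, 1.209, -1.209]
ft_force: [0.7, -0.3, -1.6]
width: 64.1
t: 28.12
ee_pos: [620.0, -187.9, 23.2]
orientation: [1.209, 1.209, -1.209]
ft_force: [0.1, -0.5, -1.9]
width: 64.0
```

```bash
python3 -m crank '[[[0.0005,0,0],[0,0,0],0.05],[[0,0,0],[0,0,0],0.05],[[0.0005,0,0],[0,0,0],0.05],[[0,0,0],[0,0,0],0.05],[[0,0,0],[0,0,0],0.05],[[0,0,0],[0,0,0],0.05],[[0,0,0],[0,0,0],0.05],[[0,0,0],[0,0,0],0.05]]'
```

```text
t: 28.78
ee_pos: [620.1, -187.9, 22.9]
orientation: [1.209, 1.209, -1.209]
ft_force: [-2.4, 0.1, 5.7]
width: 63.7
```

Contact. Release, rise, and go to the egg cup.

```bash
python3 -m crank '[[[-0.0005,0,0],[0,0,0],0.065],[[0,0,0],[0,0,0],0.068],[[0,0,0],[0,0,0],0.078],[[0,0,0],[0,0,0],0.085],[[0,0,0],[0,0,0],0.085],[[-0.02,0,0],[0,0,0],0.085],[[-0.03,0,0],[0,0,0],0.085],[[-0.03,0,0],[0,0,0],0.085]]'; python3 -m crank '[[[-0.03,0,0],[0,0,0],0.085],[[0,-0.02,0.02],[0,0,0],0.085],[[0,-0.03,0.025],[0,0,0],0.085],[[0,-0.03,0.025],[0,0,0],0.085],[[0,-0.03,0.025],[0,0,0],0.085],[[0,-0.03,0.02],[0,0,0],0.085],[[0,-0.02,0.015],[0,0,0],0.085],[[0,-0.005,0.003],[0,0,0],0.085]]'; python3 -c "
from h import *
delta([455,-321,28],0)
c=cam('wrist'); cv2.imwrite('pics/w9.png',c[0])
c=cam('top'); cv2.imwrite('pics/t9.png',c[0])"
```

```text
t: 29.45
ee_pos: [619.1, -187.6, 102.4]
orientation: [1.208, 1.212, -1.211]
ft_force: [0.0, 0.1, 1.2]
width: 85.1
t: 30.12
ee_pos: [451.9, -322.5, 132.6]
orientation: [1.211, 1.209, -1.212]
ft_force: [0.7, 0.5, -0.6]
width: 85.3
t 30.12 pos [ 451.9 -322.5  132.6] x [-0.001  0.    -1.   ] yhead -0.2 w 85.3 F [ 0.7  0.5 -0.6] j1,j6 [-0.64 -0.64]
 shift tool mm [104.6   3.2  -1.5]
 turn rad [-0.0029 -0.0002  0.0013]  shift in final axes [104.6   3.1  -1.5]
```

View pics/w9.png

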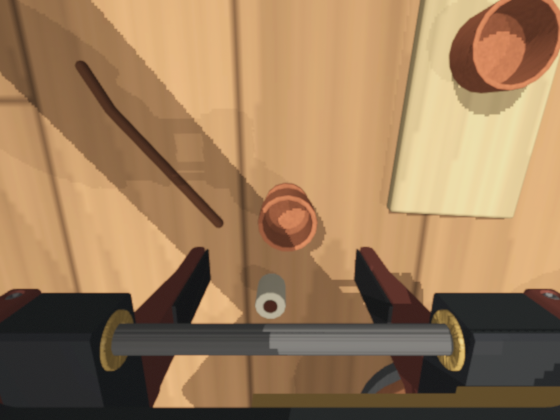

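View pics/t9.png

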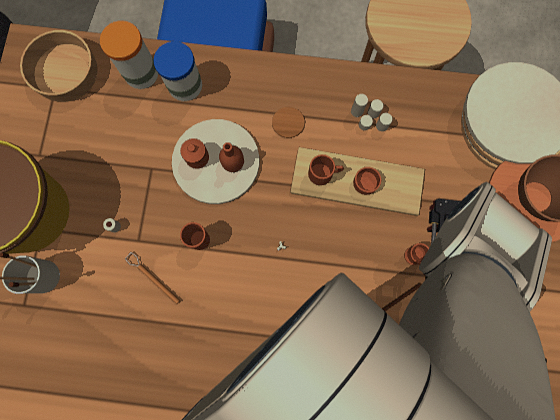

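The jam dish stands on the board at (368,181), clear of the mug. The egg cup rim is centred at (288,223) in the wrist view.

```bash
python3 -c "
from h import *
c=cam('wrist'); print(ray(c,(288,223),64)); delta([455,-321,28],0)"; python3 -m crank '[[[0.02,0.001,-0.001],[0,0,0],0.085],[[0.03,0,0],[0,0,0],0.085],[[0.03,0,0],[0,0,0],0.085],[[0.015,0,0],[0,0,0],0.085],[[0.008,0,0],[0,0,0],0.085],[[0,0,0],[0,0,0],0.085],[[0,0,0],[0,0,0],0.085],[[0,0,0],[0,0,0],0.085]]';python3 -c "
from h import *
delta([455,-321,28],0)"
```

```text
[ 458.83020807 -318.04700589   64.        ]
t 30.27 pos [ 455.3 -321.1  132.8] x [ 0.001 -0.    -1.   ] yhead -0.1 w 85.2 F [-0.7  0.2 -0.4] j1,j6 [-0.64 -0.63]
 shift tool mm [ 1.048e+02 -4.000e-01 -1.000e-01]
 turn rad [-0.0012  0.0001 -0.0006]  shift in final axes [ 1.048e+02 -3.000e-01 -1.000e-01]
t: 30.93
ee_pos: [457.3, -320.1, 30.7]
orientation: [1.209, 1.207, -1.208]
ft_force: [-0.0, -0.7, 1.4]
width: 84.9
t 30.93 pos [ 457.3 -320.1   30.7] x [ 0.002 -0.001 -1.   ] yhead 0.0 w 84.9 F [-0.  -0.7  1.4] j1,j6 [-0.63 -0.63]
 shift tool mm [ 2.7 -2.3  0.9]
 turn rad [ 0.0007  0.0012 -0.0017]  shift in final axes [ 2.7 -2.3  0.9]
```

```bash
python3 -m crank '[[[0.001,0,0],[0,0,0],0.06],[[0,0,0],[0,0,0],0.06],[[0,0,0],[0,0,0],0.054],[[0,0,0],[0,0,0],0.05],[[0,0,0],[0,0,0],0.04],[[0,0,0],[0,0,0],0.04],[[0,0,0],[0,0,0],0.04],[[0,0,0],[0,0,0],0.04]]'; python3 -m crank '[[[0,0,0],[0,0,0],0.04],[[0,0,0],[0,0,0],0.04],[[-0.005,0,0],[0,0,0],0.04],[[-0.015,0,0],[0,0,0],0.04],[[-0.02,0,0],[0,0,0],0.04],[[-0.015,0,0],[0,0,0],0.04],[[-0.005,0,0],[0,0,0],0.04],[[0,0,0],[0,0,0],0.04]]'; python3 -c "
from h import *
delta([616,-282.8,46],0)"
```

```text
t: 31.6
ee_pos: [456.1, -320.0, 28.9]
orientation: [1.209, 1.209, -1.209]
ft_force: [-0.3, 0.3, 2.8]
width: 47.0
t: 32.27
ee_pos: [456.6, -320.3, 89.9]
orientation: [1.209, 1.207, -1.209]
ft_force: [0.3, 0.3, -0.9]
width: 47.0
t 32.27 pos [ 456.6 -320.3   89.9] x [ 0.002 -0.001 -1.   ] yhead -0.0 w 47.0 F [ 0.3  0.3 -0.9] j1,j6 [-0.63 -0.63]
 shift tool mm [ 44.1 159.3 -37.6]
 turn rad [-0.      0.0014 -0.0019]  shift in final axes [ 43.9 159.4 -37.5]
```

```bash
python3 -m crank '[[[0,0.008,-0.002],[0,0,0],0.04],[[0,0.015,-0.003],[0,0,0],0.04],[[0,0.022,-0.005],[0,0,0],0.04],[[0,0.026,-0.007],[0,0,0],0.04],[[0,0.026,-0.007],[0,0,0],0.04],[[0,0.026,-0.007],[0,0,0],0.04],[[0,0.022,-0.005],[0,0,0],0.04],[[0,0.011,-0.001],[0,0,0],0.04]]'; python3 -m crank '[[[0,0.004,0],[0,0,0],0.04],[[0,0,0],[0,0,0],0.04],[[0.008,0,0],[0,0,0],0.04],[[0.012,0,0],[0,0,0],0.04],[[0.01,0,0],[0,0,0],0.04],[[0.008,0,0],[0,0,0],0.04],[[0.003,0,0],[0,0,0],0.04],[[0,0,0],[0,0,0],0.04]]';  python3 -m crank '[[[0,0,0],[0,0,0],0.04],[[0,0,0],[0,0,0],0.04],[[0,0,0],[0,0,0],0.04],[[0,0,0],[0,0,0],0.04],[[0,0,0],[0,0,0],0.04],[[0,0,0],[0,0,0],0.04],[[0,0,0],[0,0,0],0.04],[[0,0,0],[0,0,0],0.04]]'
```

```text
t: 32.93
ee_pos: [615.3, -281.1, 87.4]
orientation: [1.208, 1.21, -1.207]
ft_force: [-0.6, 0.4, -1.2]
width: 46.8
t: 33.6
ee_pos: [614.8, -282.7, 46.1]
orientation: [1.209, 1.211, -1.211]
ft_force: [-0.4, 0.1, -0.9]
width: 47.1
t: 34.27
ee_pos: [616.1, -282.9, 47.8]
orientation: [1.209, 1.209, -1.209]
ft_force: [-0.0, 0.0, -0.6]
width: 47.0
```

Contact is expected near z 45.

```bash
python3 -m crank '[[[0.001,0,0],[0,0,0],0.04],[[0,0,0],[0,0,0],0.04],[[0.0005,0,0],[0,0,0],0.04],[[0,0,0],[0,0,0],0.04],[[0,0,0],[0,0,0],0.04],[[0,0,0],[0,0,0],0.04],[[0,0,0],[0,0,0],0.04],[[0,0,0],[0,0,0],0.04]]';  python3 -m crank '[[[0.0005,0,0],[0,0,0],0.04],[[0,0,0],[0,0,0],0.04],[[0.0005,0,0],[0,0,0],0.04],[[0,0,0],[0,0,0],0.04],[[0,0,0],[0,0,0],0.04],[[0,0,0],[0,0,0],0.04],[[0,0,0],[0,0,0],0.04],[[0,0,0],[0,0,0],0.04]]'
```

```text
t: 34.93
ee_pos: [616.0, -282.9, 46.2]
orientation: [1.209, 1.209, -1.209]
ft_force: [0.2, -0.4, -1.6]
width: 47.1
t: 35.6
ee_pos: [616.0, -282.9, 45.2]
orientation: [1.209, 1.209, -1.209]
ft_force: [-0.2, 0.0, -0.3]
width: 46.7
```

```bash
python3 -m crank '[[[0.0005,0,0],[0,0,0],0.04],[[0,0,0],[0,0,0],0.04],[[0.0005,0,0],[0,0,0],0.04],[[0,0,0],[0,0,0],0.04],[[0,0,0],[0,0,0],0.04],[[0,0,0],[0,0,0],0.04],[[0,0,0],[0,0,0],0.04],[[0,0,0],[0,0,0],0.04]]'
```

```text
t: 36.27
ee_pos: [616.1, -283.0, 44.9]
orientation: [1.209, 1.209, -1.209]
ft_force: [-1.7, 1.0, 5.3]
width: 47.1
```

Contact. Release, rise, and back off to clear the view.

```bash
python3 -m crank '[[[-0.0005,0,0],[0,0,0],0.048],[[0,0,0],[0,0,0],0.052],[[0,0,0],[0,0,0],0.065],[[0,0,0],[0,0,0],0.08],[[0,0,0],[0,0,0],0.08],[[-0.02,0,0],[0,0,0],0.08],[[-0.03,0,0],[0,0,0],0.08],[[-0.03,0,0],[0,0,0],0.08]]'; python3 -m crank '[[[-0.03,0,0],[0,0,0],0.08],[[-0.03,-0.02,0],[0,0,0],0.08],[[-0.02,-0.03,0],[0,0,0],0.08],[[0,-0.03,0.02],[0,0,0],0.08],[[0,-0.03,0.03],[0,0,0],0.08],[[0,-0.03,0.03],[0,0,0],0.08],[[0,-0.03,0.03],[0,0,0],0.08],[[0,-0.02,0.02],[0,0,0],0.08]]'; python3 -c "
from h import *
delta([455,-321,28],0)
for n in ('top','scene'):
    c=cam(n); cv2.imwrite(f'pics/{n}10.png',c[0])"
```

```text
t: 36.93
ee_pos: [615.1, -282.5, 124.3]
orientation: [1.209, 1.212, -1.21]
ft_force: [0.5, -1.0, 0.2]
width: 80.0
t: 37.6
ee_pos: [425.2, -413.1, 204.9]
orientation: [1.209, 1.208, -1.21]
ft_force: [-0.1, -1.0, -0.2]
width: 80.2
t 37.6 pos [ 425.2 -413.1  204.9] x [-0.    -0.001 -1.   ] yhead -0.0 w 80.2 F [-0.1 -1.  -0.2] j1,j6 [-0.79 -0.79]
 shift tool mm [176.9  29.8 -92.2]
 turn rad [-0.0008  0.0006  0.0002]  shift in final axes [176.9  29.8 -92.1]
```

View pics/top10.png

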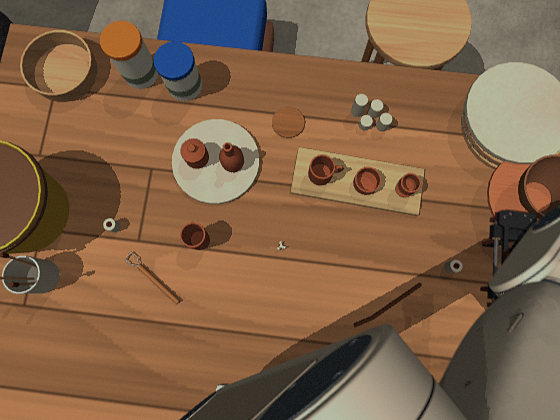

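View pics/scene10.png

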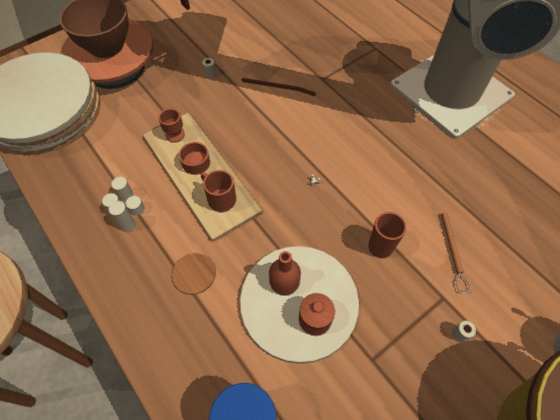

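All five pieces stand on their boards. In the scene view they are at mug (221,190), dish (195,157), cup (171,125), bottle (285,273) and jar (318,315), with the beaker in place at (387,235). Checking the numbers now.

Run:
```python
from meas import *
import meas
exp={'mug':(629,-73),'jam':(621,-188),'egg':(616,-283),'bottle':(634,146),'salt':(634,235),'beaker':(432,200)}
B=np.array([623,-168]);a=np.radians(-3.57);Rb=np.array([[np.cos(a),-np.sin(a)],[np.sin(a),np.cos(a)]])
def est2(c,k,nm):
    b=0 if nm=='beaker' else 16
    h,Rt,Rf=SP[nm]; o=c[3].copy()
    c2=(c[0],c[1],c[2],o-[0,0,b]); return est(c2,k,nm)
for n in("top","scene"):
    c,m,b=blobs(n,op=9)
    for nm,e in exp.items():
        best=min(b,key=lambda q:np.linalg.norm(ray(c,(q[0][0]+q[0][2]/2,q[0][1]+q[0][3]/2),50)[:2]-e))
        r=est2(c,best[2],nm); print(n,nm,r['top'],r['foot'],float(r['top_w']), 'board',(Rb.T@(r['top']-B)).round(1),'bat d',np.linalg.norm(r['top']-[634,190]).round(1))
```

```text
top mug [625.  -74.2] [629.5 -75.1] 62.7 board [-3.8 93.7] bat d 264.4
top jam [ 618.5 -187.3] [ 620.2 -188.2] 63.8 board [ -3.3 -19.5] bat d 377.6
top egg [ 613.6 -282. ] [ 615.1 -283.3] 48.2 board [  -2.3 -114.4] bat d 472.4
top bottle [631.  144.7] [636.6 147.6] 54.2 board [-11.5 312.6] bat d 45.4
top salt [633.7 234.8] [635.4 236.2] 60.6 board [-14.4 402.7] bat d 44.8
top beaker [432.2 200.6] [432.  200.2] 58.9 board [-213.4  356. ] bat d 202.1
scene mug [628.8 -73.6] [626.6 -78.5] 60.2 board [-0.1 94.6] bat d 263.7
scene jam [ 621.3 -187.1] [ 620.3 -189.8] 63.1 board [ -0.5 -19.2] bat d 377.3
scene egg [ 615.8 -283.9] [ 614.9 -286.9] 49.1 board [   0.  -116.1] bat d 474.2
scene bottle [636.2 145.6] [632.4 141. ] 50.7 board [ -6.4 313.8] bat d 44.5
scene salt [635.3 235.1] [632.5 233. ] 60.2 board [-12.8 403.1] bat d 45.1
scene beaker [433.  199.1] [431.6 198.5] 58.1 board [-212.5  354.6] bat d 201.2
```

Every piece is within its limits with wide margins, and the beaker hasn't moved. Handing in.

```bash
python3 -c "
from h import *
o=ctrl.get_obs(); print(o['t'],abs(o['qvel']).max())
print(workorder.close_job())"
```

```text
37.8 0.037216378928277574
the job is handed in; nothing more can be done
None
```

The job is done and handed in at about 38 s, well inside the 144 s limit; the hand-in gave no verdict. The breakfast set is on the ware board and the kitchen set is on the round bat. I lowered each piece until the wrist force showed contact, then released it. No piece was dropped.

**Last checks, from the top and scene cameras:**

| Piece | Measured position | Limit |
|---|---|---|
| mug | board x about -2, y about +94 mm | ±36, ±136 |
| jam dish | board x about -2, y about -19 mm | ±34, ±134 |
| egg cup | board x about -1, y about -115 mm | ±42, ±142 |
| oil bottle | about 45 mm from the bat's centre | 87 mm |
| salt jar | about 45 mm from the bat's centre | 86 mm |
| beaker | within about 1 mm of its start | 20 mm |

- **Spacing:** neighbouring pieces stand about 90 mm or more apart, centre to centre. All six look upright, though I judged that by eye in the pictures.
- **Robot:** the gripper was clear of everything at hand-in.
- **Disagreements:** the two cameras and the rim and foot fits differed by up to about 7 mm (largest for the bottle). On the egg cup, the wrist camera read about 4 mm off the fixed cameras in x. Both are well within the margins, and no check failed.

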